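# Start up the polishing station

## Robot

A 6-joint arm with a two-finger parallel gripper is mounted at the origin on the work surface. World frame = base frame: x ahead of the robot, y to its left, z up, the work surface at z = 0. Lengths are in mm, angles in rad, forces in N, time in s.
With the tool pointing down it reaches from about 300 to 775 mm from the base axis. Payload 14.6 kg.
Tool frame: the origin (TCP) lies on the centre line of the jaws, within the pads' length; the fingertips stand 19 mm ahead of it and the grasp point (between the pads) is the TCP (bot.tip_reach is the distance from the TCP to the fingertips, in mm); y points along the fingers, x is the direction in which the jaws open and shut, and the axes are right-handed (so a half turn about y gives the same grasp; the last joint's range is limited). The gripper opens to 85 mm and grips with 20 to 120 N. Pads are 22 mm wide; open, the fingers measure 114 mm over their backs; the gripper's body (76 mm by 85 mm) begins 54 mm behind the grasp point. The pads swing forward as they close: fully open they stand 13 mm farther back than shut.
Start: joints at [-1.181, 0.3, 1.521, -0, 1.321, -0.067], TCP at [242.585, -493.601, 250.281] pointing down, gripper open.
Joint ranges: [-3.03, 3.03], [-0.79, 2.21], [0.23, 2.52], [-1.04, 4.18], [0, 3.07], [-2.55, 2.55]. Speed limits (rad/s): [2.22, 2.22, 2.57, 3.14, 3.14, 3.14].

## Interface

Orientations are given as a unit quaternion [w, x, y, z].
In Python, from rig import bot gives the robot as it stands. Calls block until the motion is done:
- bot.move_to(position, orientation): joint-space move of the TCP to a pose.
- bot.servo_line(position, attitude=None, speed=150, until_force=None): straight line of the TCP; attitude=None keeps the orientation; speed is the mean speed in mm/s. With until_force (N) it stops when the force on the tool has changed by that much, and returns True; else False.
- bot.move_joints(angles): joint-space move.
- bot.move_gripper(opening, grip_force=None): finger opening in mm; grip_force is the grip in N (None keeps the last); returns when the fingers have stopped.
- bot.dwell(seconds).
- bot.ik(position, orientation): joint angles nearest the present ones, or None.
- bot.read_state(): the state.
- bot.read_camera(name): name is "scene" or "top" or "wrist"; returns a dict with "image" (480x640x3 uint8, blue, green, red), "depth" (480x640 float32, mm along the optical axis (not along the pixel's ray), 0 where there is no reading), "fovy" (degrees; the focal length in pixels is half the picture's height over the tangent of half this angle, whatever the lens; pixels are square), "cx", "cy" (the principal point, pixels), "eye" and "attitude" of the camera in the world; the wrist camera has in their place "mount" (4x4, takes a point from camera to tool coordinates, whose origin is the TCP and whose axes are the tool frame's). Camera axes: x right, y down, z forward; pixel columns grow to the right and rows downward; lengths in mm; the calibration is good to about 2 mm. A picture is of the moment at which its call begins: read the wrist's pose just before it.
A pose or a line that the arm cannot do raises bot.MotionError and nothing moves.
- bot.finish_job(): hands the job in, once; it reports no verdict.
The state is a dict: "clock": time; "joint_positions": joint angles; "qvel": joint speeds; "effort": joint torques, N m; "ee_pos": TCP position; "tool_rot": TCP orientation; "ft_force": force on the tool from outside, world axes, zero at the start; "moment": the same for the moment, N m; "grip_width": finger opening in mm.
Only numpy, scipy, OpenCV 4.12 (cv2) and the standard library are available. Lean on these libraries where they do the work, as an engineer would, in place of code of your own. Each camera call takes 0.05 s, during which the arm holds its last target. There are 200 camera calls.

## Task

Start up the polishing station by touch alone, with your closed fingers: first push the slide bolt on the filings box fully home, then press the raised half of the rocker until it has gone right over to on, then press the round start button all the way down and let it come up again. Do not press the square stop key, and do not lift or shift the switch boxes or anything else on the bench.

Things in the scene. Friction and masses are not known exactly. Their poses are not given: they have to be found in the camera images.
- filings_box: Filings box fixed to the bench: wood, flat aluminium lid, 146 (x) x 196 (y) x 60 mm high; origin at centre of underside; yaw up to 0.4 rad. The slide bolt on the lid runs along own y at own x -20. At +y its bar passes two guides (12 above lid) into a steel keeper (44 x 24, 18 above lid, centred at own y +78). The lid is clear on the -y side of the bolt's tab.
- bolt_tab (a point): Centre of the top edge of the slide bolt's upright steel tab, a plate 50 mm wide (box x) and 12 thick (box y), its top 34 above the lid. The part to push: its -y face, towards the box's +y. Moves with the bolt.
- bolt (a joint): Slide of the bolt in m along the box's +y: starts between 0 and 0.012 (drawn back), 0.040 is fully home against its stop. Moves against about 2 N of friction and stays where it is left.
- rocker_box: Grey metal switch box, 90 x 90 x 50 high, loose on rubber feet, about 0.9 kg, carrying the extractor's black rocker switch; origin at the centre of its underside, rocker's long direction along its own x; turned by up to 0.3 rad either way.
- rocker_raised (a point): On top of the rocker's half towards the box's +x (raised at the start), 26 mm from the pivot; press here. The rocker is 72 long (box x), 40 wide, pivot across its middle (along box y), 59 above the bench; each half 36 long. The point moves with the rocker: about 71 above the bench at the start, 62 when on.
- rocker (a joint): Rocker angle in rad: starts between 0 and 0.03 (off, +x half raised), 0.34 is fully on (+x half level, -x half raised). Needs about 3 N at the point and stays where it is left; the range ends at a hard stop.
- start_box: Grey switch box of the same size, 90 x 90 x 50 high, loose on rubber feet, about 0.9 kg, carrying the polisher's round start button in its middle; origin at the centre of its underside; turned by up to 0.3 rad either way.
- start_top (a point): Centre of the top of the round black start button, 36 across, about 73 above the bench when up (it stands in a round grey housing 52 across whose top is 62 above the bench); moves with the button.
- start (a joint): Downward travel of the start button in m: 0 up, 0.007 fully down. Springs back; fully down takes about 5 N.
- stop_box: Grey switch box of the same size, 90 x 90 x 50 high, loose, carrying the square stop key; origin at the centre of its underside. The three switch boxes may stand in any order.
- stop_top (a point): Centre of the top of the square black stop key, 34 x 34, about 69 above the bench. Not to be pressed.
- stop (a joint): Downward travel of the stop key in m: 0 up, 0.007 down.
- flux_jar: Bystander, loose: small glass jar with white cap, 40 mm across, 55 high (mm). To be left alone.
- polish_bar: Bystander, loose: reddish bar of polishing compound, 85 x 34 x 30 high (mm). To be left alone.
- hammer: Bystander, loose: small bench hammer lying down, 220 long (mm). To be left alone.
- crucible: Bystander, loose: white ceramic cup, 64 across, 50 high (mm). To be left alone.
- bench_block: Bystander, loose: square steel bench block, 65 x 65 x 22 high (mm). To be left alone.
- ring_blank: Bystander, loose: brass ring blank lying flat, 28 across, 10 high (mm). To be left alone.
- graver: Bystander, loose: thin hand tool with a handle, 170 long, lying down (mm). To be left alone.
Mind the look-alikes: they are no part of the job. What is shaped like the start_box but yellow is not meant.

How it is judged (in metres and radians):
On the way, in this order (a step that is already met when the one before it is completed fails the run):
1. the slide bolt is pushed fully home (value of joint bolt above 0.035 m), for 0.2 s.
2. the rocker is pressed over to on (value of joint rocker above 0.28 rad and value of joint bolt above 0.035 m), for 0.2 s.
3. the round start button is pressed down (all of step 2 and value of joint start above 0.005 m), for 0.05 s.
At the end, for the whole second after the job is handed in: The bolt is within 5 mm of fully home, the rocker is on (above 0.28 rad), the start button is up again, the stop key is up, and the switch boxes and bystanders stand at rest within 30 mm of where they were (all of step 2 and value of joint each of start, stop below 0.002 m and distance of each of rocker_box, start_box, stop_box, flux_jar, polish_bar, hammer, crucible, bench_block, ring_blank, graver from where it was at the start of the episode below 0.03 m and height (world z) of each of rocker_box, start_box, stop_box below 0.008 m and linear speed of each of rocker_box, start_box, stop_box below 0.02 m/s); the robot touches nothing.
It fails at once if the rocker is switched on before the bolt is home (value of joint rocker above 0.17 rad and value of joint bolt below 0.033 m).
It fails at once if the start button is pressed before the rocker is on (value of joint start above 0.003 m and value of joint rocker below 0.26 rad).
It fails at once if the stop key is pressed (value of joint stop above 0.003 m).
It fails at once if a switch box is lifted, tipped or shifted more than 30 mm (height (world z) of any of rocker_box, start_box, stop_box above 0.012 m or angle between any of rocker_box, start_box, stop_box's own z axis and vertical above 0.2 rad or distance of any of rocker_box, start_box, stop_box from where it was at the start of the episode above 0.03 m).
It fails at once if a bystander is lifted, knocked over or shifted more than 30 mm (distance of any of flux_jar, polish_bar, hammer, crucible, bench_block, ring_blank, graver from where it was at the start of the episode above 0.03 m or angle between any of flux_jar, crucible's own z axis and vertical above 0.5 rad).
It also fails if it takes over 48 s, if anything falls off the work surface, if the arm or the gripper's body presses on something with over 40 N, if the wrist force passes 120 N, or if a joint passes its speed limit or range.

## Working session

There is one attempt and no reset: what is moved stays moved. The work goes in short steps, each a Python script; the robot and the scene stay as the last script left them, time stands still between calls to the robot, and variables do not carry over. Pictures are saved under pics/ and viewed, about 8 in all and at most 12, crops included, and the job is handed in when it is done.

```bash
ls; mkdir -p pics; cat > h.py <<'E'
import numpy as np, cv2, pickle
from scipy.spatial.transform import Rotation as R
from rig import bot
def rot(q): return R.from_quat([q[1],q[2],q[3],q[0]]).as_matrix()
def cam(n):
    s=bot.read_state(); c=bot.read_camera(n)
    f=240/np.tan(np.radians(c['fovy'])/2)
    if 'mount' in c and c['mount'] is not None:
        T=np.eye(4);T[:3,:3]=rot(s['tool_rot']);T[:3,3]=s['ee_pos'];T=T@np.array(c['mount'])
    else:
        T=np.eye(4);a=np.array(c['attitude']);T[:3,:3]=rot(a) if a.size==4 else a;T[:3,3]=c['eye']
    c['T']=T;c['f']=f;return c
def ray(c,u,v,z):
    d=c['T'][:3,:3]@np.array([(u-c['cx'])/c['f'],(v-c['cy'])/c['f'],1]);e=c['T'][:3,3]
    return e+d*(z-e[2])/d[2]
def cloud(c):
    v,u=np.mgrid[:480,:640];d=c['depth']
    P=np.stack([(u-c['cx'])/c['f']*d,(v-c['cy'])/c['f']*d,d],-1)
    return P@c['T'][:3,:3].T+c['T'][:3,3]
def down(a): # tool z down, tool y at angle a in world
    y=np.array([np.cos(a),np.sin(a),0]);z=np.array([0,0,-1.]);x=np.cross(y,z)
    q=R.from_matrix(np.stack([x,y,z],1)).as_quat();return np.array([q[3],q[0],q[1],q[2]])
E
python3 - <<'E'
from h import *
for n in ('top','scene'):
    c=cam(n);pickle.dump(c,open(n+'.pkl','wb'));cv2.imwrite(f'pics/{n}0.png',c['image'])
    print(n,c['fovy'],c['T'].round(3).tolist(),(c['depth']>0).mean())
s=bot.read_state();print(s['clock'],s['tool_rot'],s['grip_width'])
E
```

```text
pics
top 57.37751877132366 [[-0.025, -0.982, 0.185, 350.931], [-1.0, 0.023, -0.012, 33.385], [0.008, -0.186, -0.983, 959.222], [0.0, 0.0, 0.0, 1.0]] 0.9960872395833333
scene 42.128066413729 [[-0.529, 0.64, -0.557, 1314.371], [0.849, 0.392, -0.355, 551.691], [-0.008, -0.661, -0.751, 1186.174], [0.0, 0.0, 0.0, 1.0]] 0.9959700520833333
0.1 [ 0.60042572 -0.60001084  0.37409664 -0.373534  ] 85.186487235935
```

View pics/top0.png

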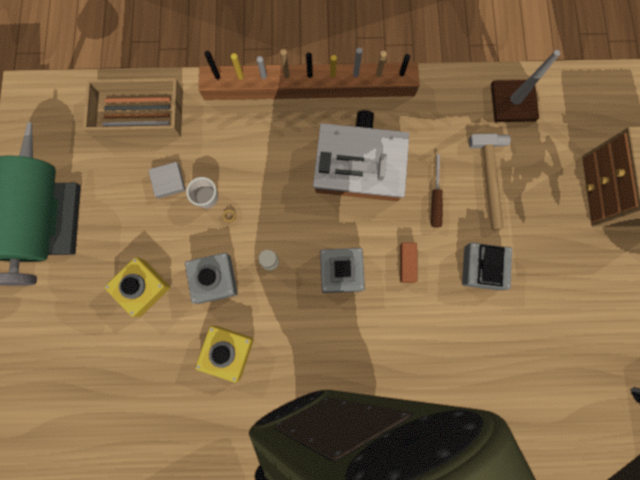

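View pics/scene0.png

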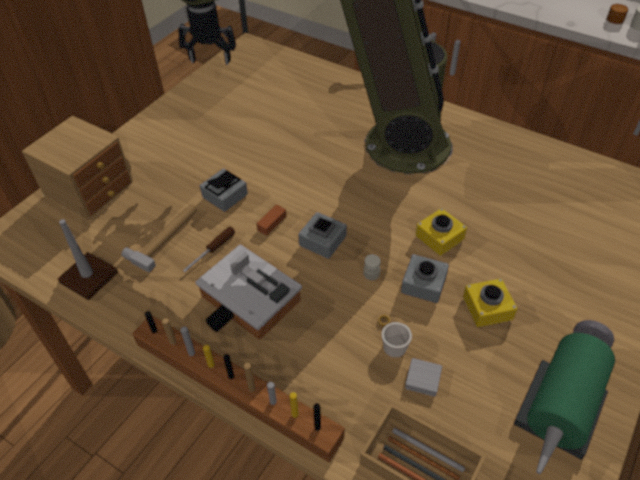

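Top view: filings box at (362,160) with the tab at (381,165) and keeper at (324,162), so the push goes to image left (world +y). Rocker box (488,265), grey start box (208,277), stop box (342,270). The yellow boxes are decoys. Now measuring with depth.

```bash
python3 - <<'E'
from h import *
c=pickle.load(open('top.pkl','rb'));P=cloud(c);im=c['image']
Z=P[...,2]
print('bench z',np.median(Z[300:330,420:450]))
def comp(u,v,r,zlo,zhi,name):
    m=np.zeros(Z.shape,np.uint8);m[v-r:v+r,u-r:u+r]=((Z>zlo)&(Z<zhi))[v-r:v+r,u-r:u+r]
    n,l,st,ce=cv2.connectedComponentsWithStats(m)
    k=1+np.argmax(st[1:,4]);q=P[l==k]
    (x,y),(w,h),a=cv2.minAreaRect(q[:,:2].astype(np.float32))
    print(name,len(q),'c',round(x,1),round(y,1),'size',round(w,1),round(h,1),'ang',round(a,1),'z',np.percentile(q[:,2],[5,50,95]).round(1),'mean',q.mean(0).round(1))
    return q
for n,u,v in (('rocker',488,265),('start',208,277),('stop',342,270)):
    comp(u,v,34,35,100,n+' box'); comp(u,v,20,66 if n!='stop' else 63,100,n+' top')
comp(362,160,62,45,75,'filings lid'); comp(362,160,45,82,110,'tab'); comp(325,162,20,72,85,'keeper')
q=comp(488,265,20,54,100,'rocker all')
for i in range(480,511,3): print(i,P[265,i].round(1))
big=[cv2.resize(im[v-r:v+r,u-r:u+r],(400,400),interpolation=cv2.INTER_CUBIC) for u,v,r in ((488,265,30),(362,162,55))]
cv2.imwrite('pics/crop1.png',np.hstack(big))
E
```

```text
bench z -0.22692205393838094
rocker box 1909 c 451.3 -320.4 size 91.1 91.1 ang 81.6 z [45.7 52.2 69.7] mean [ 449.3 -315.7   55.3]
rocker top 214 c 472.8 -323.7 size 40.3 25.6 ang 82.4 z [66.5 69.3 73. ] mean [ 473.9 -323.6   69.6]
start box 1925 c 440.0 265.6 size 90.2 91.1 ang 11.6 z [45.9 50.3 73. ] mean [438.7 262.8  53.9]
start top 248 c 439.6 265.8 size 35.2 32.5 ang 88.3 z [70.  72.5 74.8] mean [439.4 265.   72.5]
stop box 1851 c 449.9 -10.8 size 90.0 90.1 ang 1.2 z [46.8 50.8 69.4] mean [448.3 -10.3  54.4]
stop top 309 c 449.5 -9.9 size 44.1 42.5 ang 82.5 z [63.9 68.4 71.3] mean [449.8 -10.1  68.2]
filings lid 5700 c 710.0 -63.2 size 196.0 195.0 ang 82.5 z [55.4 60.  70.6] mean [687.9 -61.9  60.5]
tab 150 c 660.7 -99.9 size 11.9 50.6 ang 81.6 z [85.4 93.1 96.2] mean [659.5 -99.4  92.7]
keeper 229 c 677.3 19.8 size 24.0 44.4 ang 83.4 z [74.7 77.9 80.5] mean [676.1  20.   77.7]
rocker all 752 c 453.7 -320.5 size 52.1 77.4 ang 82.2 z [55.7 63.4 71.8] mean [ 451.1 -320.1   64.2]
480 [ 450.5 -299.    52.8]
483 [ 449.2 -301.6   62.8]
486 [ 449.1 -307.8   62.7]
489 [ 448.8 -313.7   63.6]
492 [ 448.8 -320.1   62.9]
495 [ 448.6 -326.4   62.7]
498 [ 448.4 -332.3   63.4]
501 [ 448.3 -338.6   63.2]
504 [ 449.7 -351.    48.4]
507 [ 449.3 -356.    51.5]
510 [ 449.5 -363.7   48.2]
```

View pics/crop1.png

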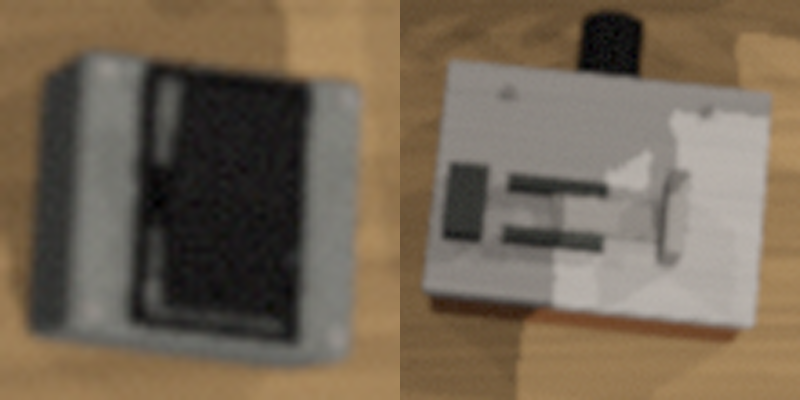

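The raised rocker half is the +x side: top at (472.8,-323.7), z about 70. The tab is at (660.7,-99.9,94) and the bolt axis is at about 82°. Tool y is the approach axis, so I'll fix the helper and then push the bolt.

```bash
python3 - <<'E'
s=open('h.py').read();i=s.index('def down')
open('h.py','w').write(s[:i]+'''def down(a): # tool y down, tool x (jaw direction) at angle a
    x=np.array([np.cos(a),np.sin(a),0]);y=np.array([0,0,-1.]);z=np.cross(x,y)
    q=R.from_matrix(np.stack([x,y,z],1)).as_quat();return np.array([q[3],q[0],q[1],q[2]])
def best(p,a): # the half-turn whose last joint stays nearest mid-range
    o=[down(a),down(a+np.pi)]
    s=[(abs(j[5]),k) for k,j in enumerate(bot.ik(p,q) for q in o) if j is not None]
    return o[min(s)[1]]
def st(t=''):
    s=bot.read_state();print(t,round(s['clock'],2),np.round(s['ee_pos'],1),np.round(s['ft_force'],1),round(s['grip_width'],1));return s
''')
E
python3 - <<'E'
from h import *
tab=np.array([660.7,-99.9]);d=np.array([16.6,119.7]);d/=np.linalg.norm(d)
a=np.arctan2(d[1],d[0])-np.pi/2
p=np.r_[tab-42*d,92.]
q=best(p,a)
print(bot.ik(p,q))
bot.move_gripper(0)
bot.move_to(np.r_[p[:2],180],q);st('above')
bot.servo_line(p,speed=120);st('down')
r=bot.servo_line(np.r_[tab+45*d,92.],speed=50,until_force=12)
s=st(f'push {r}');print('advance past tab start',(s['ee_pos'][:2]-tab)@d)
c=cam('wrist');cv2.imwrite('pics/w1.png',c['image'])
E
```

```text
[-2.67436121e-01  7.17519236e-01  1.28143702e+00 -4.44089210e-16
  1.14263640e+00 -1.29635006e-01]
above 2.84 [ 654.7 -142.6  180.3] [-0.5  0.5 -0.2] 0.2
down 3.73 [ 655.3 -141.7   93. ] [0.  0.2 0.4] 0.2
push True 4.89 [663.2 -80.8  91.8] [-1.3 -6.6  4.3] -0.0
advance past tab start 19.287776332178357
```

```bash
python3 - <<'E'
from h import *
d=np.array([16.6,119.7]);d/=np.linalg.norm(d);tab=np.array([660.7,-99.9])
s=st()
r=bot.servo_line(np.r_[s['ee_pos'][:2]+12*d,92.],speed=25,until_force=15)
s=st(f'push2 {r}');print('adv',(s['ee_pos'][:2]-tab)@d)
bot.dwell(.2)
bot.servo_line(np.r_[s['ee_pos'][:2]-22*d,92.],speed=80)
p=bot.read_state()['ee_pos'];bot.servo_line(np.r_[p[:2]-18*d,190.],speed=150);st('up')
c=cam('top');P=cloud(c);Z=P[...,2];cv2.imwrite('pics/t2.png',np.hstack([cv2.resize(c['image'][110:210,310:420],(440,400)),]))
c2=cam('scene');Q=cloud(c2)
for W in (P,Q):
    rel=W[...,:2]-tab;al=rel@d;lat=rel@np.array([d[1],-d[0]])
    m=(abs(lat)<22)&(al>-15)&(al<60)&(W[...,2]>85)&(W[...,2]<100)
    print(m.sum(),np.percentile(al[m],[2,50,98]) if m.any() else '')
E
```

```text
4.94 [663.2 -80.8  91.8] [-0.6 -4.2  2.7] -0.2
push2 True 5.18 [663.1 -80.8  91.6] [-0.5 -2.8  3.3] -0.2
adv 19.247259206191448
up 6.62 [ 657.1 -120.7  188.9] [ 0.5  0.  -1. ] -0.0
116 [31.36268977 37.13928147 42.85863582]
110 [30.23933319 38.86154921 44.3683332 ]
```

View pics/t2.png

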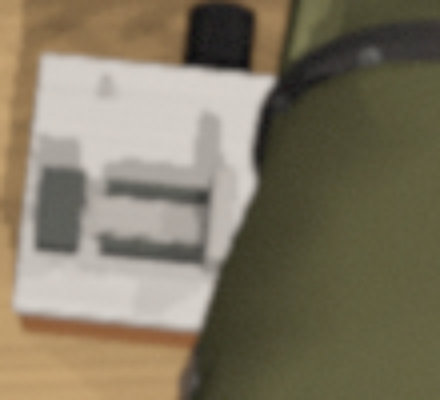

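The tab moved 37 mm, and both pushes stopped at the same spot, so the bolt is home. Next is the rocker.

```bash
python3 - <<'E'
from h import *
yaw=np.radians(-8.1)
p=np.array([476.5,-324.,0])
q=best(p+[0,0,120],yaw+np.pi/2)
bot.move_to(p+[0,0,140],q);st('above')
bot.servo_line(p+[0,0,98],speed=120);st('pre')
r=bot.servo_line(p+[0,0,74],speed=25,until_force=14);s=st(f'press {r}')
bot.dwell(.25)
if s['ee_pos'][2]>84: 
    r=bot.servo_line(p+[0,0,76],speed=25,until_force=20);st(f'press2 {r}');bot.dwell(.25)
bot.servo_line(p+[0,0,150],speed=150);st('up')
for n in ('scene','top'):
    c=cam(n);P=cloud(c);d=np.array([np.cos(yaw),np.sin(yaw)])
    rel=P[...,:2]-[451,-320.4];al=rel@d;lat=rel@[-d[1],d[0]]
    for b in range(-36,36,8):
        m=(abs(lat)<15)&(al>b)&(al<b+8)&(P[...,2]>40)&(P[...,2]<90);print(b,m.sum(),np.median(P[...,2][m]).round(1) if m.any() else '',end='; ')
    print()
E
```

```text
above 7.79 [ 477.1 -323.6  140. ] [-0.   0.5  0.6] -0.2
pre 8.29 [ 476.9 -323.8   98.3] [-0.   0.   0.1] -0.1
press True 9.0 [ 476.9 -324.3   80.8] [-1.7  1.8  9.7] 0.1
up 9.87 [ 476.1 -323.7  148.9] [-0.7  1.1 -0.8] 0.4
-36 19 70.6; -28 36 71.0; -20 35 66.4; -12 28 66.2; -4 25 63.6; 4 27 62.3; 12 30 61.5; 20 21 61.5; 28 32 61.6; 
-36 76 71.2; -28 60 70.0; -20 52 67.8; -12 55 65.2; -4 54 62.1; 4 56 61.2; 12 54 61.9; 20 53 61.3; 28 53 61.6;
```

The rocker is on: the +x half is level at 61.6 and the -x half is raised to 71. Next is the start button.

```bash
python3 - <<'E'
from h import *
p=np.array([439.6,265.5,0])
q=best(p+[0,0,120],np.radians(11.6))
s=bot.read_state();bot.servo_line([*s['ee_pos'][:2],200],speed=200)
bot.move_to(p+[0,0,160],q);st('above')
bot.servo_line(p+[0,0,99],speed=120);st('pre')
r=bot.servo_line(p+[0,0,80],speed=20,until_force=14);s=st(f'press {r}')
bot.dwell(.2)
if s['ee_pos'][2]>87:
    r=bot.servo_line(p+[0,0,80],speed=20,until_force=20);st(f'press2 {r}');bot.dwell(.2)
bot.servo_line(p+[0,0,180],speed=150);s=st('up')
j=np.array(s['joint_positions']);j[0]+=0.9;bot.move_joints(j);st('aside')
c=cam('top');pickle.dump(c,open('top2.pkl','wb'));cv2.imwrite('pics/top3.png',c['image'])
P=cloud(c);Z=P[...,2]
for n,(x,y) in {'start':(439.6,265.5),'stop':(449.9,-10.5),'rk+':(476.5,-324),'rk-':(425,-317)}.items():
    m=(np.hypot(P[...,0]-x,P[...,1]-y)<9);print(n,m.sum(),np.median(Z[m]).round(1))
def box(u,v,r=34):
    m=np.zeros(Z.shape,np.uint8);m[v-r:v+r,u-r:u+r]=((Z>35)&(Z<100))[v-r:v+r,u-r:u+r]
    n,l,stt,ce=cv2.connectedComponentsWithStats(m);k=1+np.argmax(stt[1:,4]);return np.round(cv2.minAreaRect(P[l==k][:,:2].astype(np.float32))[0],1)
print(box(488,265),box(208,277),box(342,270))
d=np.array([16.6,119.7]);d/=np.linalg.norm(d);rel=P[...,:2]-[660.7,-99.9];al=rel@d
m=(abs(rel@np.array([d[1],-d[0]]))<22)&(abs(al-22)<37)&(Z>85)&(Z<100);print('tab',m.sum(),np.median(al[m]))
E
```

```text
above 12.49 [440. 265. 160.] [ 0.5  0.3 -0.6] -0.0
pre 13.15 [440.  265.5  99.5] [ 0.5  0.2 -0.7] -0.0
press True 13.87 [439.8 265.6  85. ] [-3.1 -2.  10.1] 0.0
up 14.85 [439.2 265.3 178.9] [ 0.2 -0.8 -0.3] -0.2
aside 16.49 [ 66.  508.9 178.8] [ 0.3 -0.3  0.1] -0.5
start 61 72.8
stop 61 69.2
rk+ 57 61.8
rk- 66 70.2
[ 450.8 -320.7] [440.2 266. ] [449.9 -10.7]
tab 118 37.17662222290613
```

View pics/top3.png

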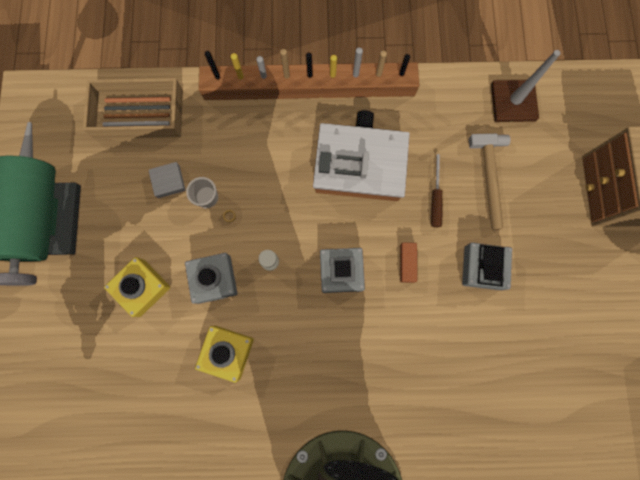

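The image shows every box and bystander where it started, with the tab at (365,163) up against the guides. The start button bottomed at tip height 66.0 (73 − 7) and is up again at 72.8.

```bash
python3 -c "
from h import *
bot.finish_job();st()"
```

```text
the job is handed in; nothing more can be done
the job is handed in; nothing more can be done
```

I pushed the bolt home, pressed the rocker to on, then pressed the start button down and released it. I handed the job in after about 16.5 s of robot time. The system gives no verdict, so these are my own last readings:

- **Bolt:** the tab moved 37 mm. Two pushes stopped at the same point, which I take to be the hard stop; I had no direct reading of the bolt joint.
- **Rocker:** the pressed half is level at 61.8 mm and the other half is raised to about 70 mm.
- **Start button:** the fingertip bottomed at 66 mm, which matches the full 7 mm of travel. The button is back up at 72.8 mm.
- **Stop key:** untouched, at 69.2 mm.
- **Switch boxes:** each measured within 1 mm of where it started.
- **Bystanders:** unmoved by eye in the before and after top pictures.
- **Arm:** parked clear of everything.

No check failed or disagreed.

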